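# Draw the hopper's slide gate to release the milling ball

### The job

Two small feed hoppers stand on the bench. On the one that has a glass beaker standing under its spout and a steel milling ball in its funnel, draw the slide gate straight out by its pull tab until it comes up against its end stop, so that the ball drops into the beaker. Leave the beaker standing where it is, and leave the other hopper's gate shut.

Things in the scene. Friction and masses are not known exactly. Their poses are not given: they have to be found in the camera images.
- gate (a joint): How far the slide gate of the hopper over the beaker is drawn out, m: 0 shut, 0.060 fully out at a hard end stop. Starts at 0 to 0.006, about 2.5 N of friction, stays where left. Level steel blade 50 mm wide, 4 mm thick, top 93 mm above the worktop; a dark bar on its tail meets the hopper's back when fully out. The other hopper looks the same but is empty, its axis at least 190 mm away.
- gate_grip (a point): Centre of the grip on this gate's pull tab: upright black block, 22 mm along the pull, 14 mm across, from 93 to 147 mm above the worktop; the point is at 126 mm. z is up; the gate draws level along -x, roughly to the robot (yaw within 0.4). Pinch it across y. Gate shut, it is 85 mm before the funnel axis, 39 mm free to the fixed stand (70 deep, 78 wide, funnel top at 165 mm).
- ball_center (a point): Centre of the bright steel milling ball, 20 mm in diameter, about 33 g. It starts resting on the closed gate at the bottom of the funnel (centre 103 mm above the worktop) and falls through the 32 mm bore once the gate is drawn. It need not be touched.
- beaker: Clear glass beaker, 54 mm in diameter, 68 mm high, open at the top, standing loose on the worktop under the hopper's spout (spout mouth 73 mm above the worktop). Origin: centre of its underside; z axis up. It need not be touched.
- spare_gate (a joint): How far the gate of the other, empty hopper is drawn out, in m: 0 shut (it starts between 0 and 0.006), 0.060 fully drawn. To be left alone. Elsewhere, mind the tall homogeniser at the right of the bench, about x 0.52, y -0.62, 0.53 m high: swing past it with the arm drawn in.
Mind the look-alikes: they are no part of the job. Leave any pink look-alike of the beaker alone.

How it is judged:
By the outcome, as a careful person would: the job done as asked, in the order asked, and still so for the second after the job is handed in, with the robot touching nothing.
It also fails if it takes over 35 s, if anything falls off the work surface, if the arm or the gripper's body presses on something with over 40 N, if the wrist force passes 120 N, or if a joint passes its speed limit or range.

### The arm

A 7-joint arm with a two-finger parallel gripper is mounted at the origin on a cart in front of the work surface, level with it; the furniture and walls round the work are solid. World frame = base frame: x ahead of the robot, y to its left, z up, the work surface at z = 0. Lengths are in m, angles in rad, forces in N, time in s.
With the tool pointing down it reaches from about 0.425 to 0.95 m from the base axis. Payload 16.7 kg.
Tool frame: the origin (TCP) lies between the finger pads; the fingertips stand 11 mm ahead of it and the grasp point (between the pads) lies 8 mm behind it; z points along the fingers, y is the line along which they close (so a half turn about z gives the same grasp; the last joint's range is limited). The gripper opens to 94 mm and grips with 3 to 60 N. Pads are 16 mm wide; open, the fingers measure 119 mm over their backs; the gripper's body (75 mm by 177 mm) begins 78 mm behind the grasp point.
Start: joints at [1.067, 0.426, 0.074, 1.606, -0.034, 1.111, -0.067], TCP at [0.234, -0.633, 0.216] pointing down, gripper open.
Joint ranges: [-2.85, 2.85], [-0.5, 2.14], [-1.23, 1.37], [0.21, 2.46], [-1.02, 4.16], [0.16, 2.05], [-2.73, 2.73]. Speed limits (rad/s): [1.89, 1.89, 2.39, 2.39, 3.01, 3.01, 3.01].

### API

Orientations are given as a unit quaternion [x, y, z, w].
In Python, from workcell import manip gives the robot as it stands.
- The arm moves only by the shell command python3 -m pendant 'ROWS' [OPENING]. ROWS is JSON, a list of rows, each a list of 6 numbers: the shift along the tool's x, y, z in m, then the turn, a rotation vector about the tool's x, y, z in rad. A call has 1 to 8 rows; each row shifts and turns the commanded pose from where the row before left it, along the tool's axes as they then stand; what a row does not reach is not made up. A row lasts 1/12 s, in which the tool goes at most 41.7 mm and 7.16 degrees, less where a joint would pass 70% of its speed; a pose out of reach is approached as far as the arm can. A call is refused whole if a number of a shift passes 0.0417 or a number of a turn 0.125, either way. A call with a gripper value outside its range is refused whole. OPENING is the gripper command: -1 is fully open, 1 is shut, values between are in proportion, set as the call begins (- or left out, the last holds). The fingers move at their own pace and stop on an object; the grip force is fixed at half the most. Time passes only in rows, so rows that do not move let the fingers close. It gives the time, the measured TCP pose, the force, the opening and the grip force at its end, in the units of the state.
- manip.get_state(): the state, without advancing time (a new reading comes with each control period).
- manip.grab_frame(name): name is "side" or "top" or "wrist"; returns the picture (420x560x3 uint8, red, green, blue); there is no depth.
- manip.get_calibration(name): a dict with "camera_matrix" (3x3 intrinsics, pixels), "world_from_camera" (4x4, takes a point from camera to world coordinates); the wrist camera has in their place "T_tool_cam" (4x4, takes a point from camera to tool coordinates, whose origin is the TCP and whose axes are the flange's). Camera axes: x right, y up, looking along -z (the intrinsics and any distortion apply to the point x, -y, -z); pixel columns grow to the right and rows downward; lengths in m; the calibration is good to about 2 mm. A picture is of the moment at which its call begins: read the wrist's pose just before it. get_calibration takes no time and is no camera call.
- manip.sign_off(): hands the job in; it is judged then, once.
The state is a dict: "time": time; "joints": joint angles; "joint_velocities": joint speeds; "effort": joint torques, N m; "eef_pos": TCP position; "eef_rot": TCP orientation; "force": force on the tool from outside, world axes, zero at the start; "moment": the same for the moment, N m; "gripper_width": finger opening in m; "grip_force": force on a finger pad.
Only numpy, scipy, OpenCV 4.12 (cv2) and the standard library are available. Lean on these libraries where they do the work, as an engineer would, in place of code of your own. Each camera call takes 0.05 s, during which the arm holds its last target. There are 200 camera calls.

## Working session

There is one attempt and no reset: what is moved stays moved. The work goes in short steps, Python scripts to look and compute and a shell command to move; the robot and the scene stay as the last step left them, time stands still between calls to the robot, and variables do not carry over. Pictures are saved under pics/ and viewed, at most 10 in all, crops included, and the job is handed in when it is done.

```bash
mkdir -p pics
python3 - <<'E'
from workcell import manip
import cv2,numpy as np
np.set_printoptions(precision=4,suppress=True)
for n in ("side","top"):
    cv2.imwrite(f"pics/{n}0.png",manip.grab_frame(n)[:,:,::-1]); c=manip.get_calibration(n); print(n,c)
print(manip.get_calibration("wrist"))
s=manip.get_state();print(s)
E
```

```text
side {'camera_matrix': array([[411.0467,   0.    , 270.9807],
       [  0.    , 411.0467, 210.9866],
       [  0.    ,   0.    ,   1.    ]]), 'world_from_camera': array([[-0.888 ,  0.2114, -0.4084,  0.2284],
       [-0.4597, -0.3873,  0.7992,  0.6513],
       [ 0.0107,  0.8974,  0.4411,  0.5169],
       [ 0.    ,  0.    ,  0.    ,  1.    ]])}
top {'camera_matrix': array([[399.9896,   0.    , 266.7717],
       [  0.    , 399.9896, 205.2978],
       [  0.    ,   0.    ,   1.    ]]), 'world_from_camera': array([[ 0.0133,  0.9947, -0.1018,  0.5061],
       [-0.9998,  0.012 , -0.0132, -0.0701],
       [-0.0119,  0.102 ,  0.9947,  0.9408],
       [ 0.    ,  0.    ,  0.    ,  1.    ]])}
{'camera_matrix': array([[340.9443,   0.    , 278.3685],
       [  0.    , 340.9443, 207.0805],
       [  0.    ,   0.    ,   1.    ]]), 'T_tool_cam': array([[ 0.0008,  0.9648,  0.2629,  0.0763],
       [ 1.    , -0.0011,  0.001 ,  0.0001],
       [ 0.0013,  0.2629, -0.9648, -0.1665],
       [ 0.    ,  0.    ,  0.    ,  1.    ]])}
{'time': 0.1, 'joints': array([ 1.0675,  0.4267,  0.0738,  1.6065, -0.0341,  1.1108, -0.0671]), 'joint_velocities': array([-0.0007, -0.0018,  0.0014, -0.0017, -0.0001,  0.002 , -0.0004]), 'effort': array([  0.0101, -93.7451,   3.678 , -45.5035,  -0.0485,   0.0168,
         0.0002]), 'eef_pos': array([ 0.2337, -0.6328,  0.2158]), 'eef_rot': array([ 0.9844,  0.176 , -0.0001, -0.0006]), 'force': array([-0.1987, -0.3241,  0.0478]), 'moment': array([ 0.0046, -0.0146, -0.0086]), 'grip_force': 0.0, 'gripper_width': 0.0938772108427442}
```

View pics/side0.png

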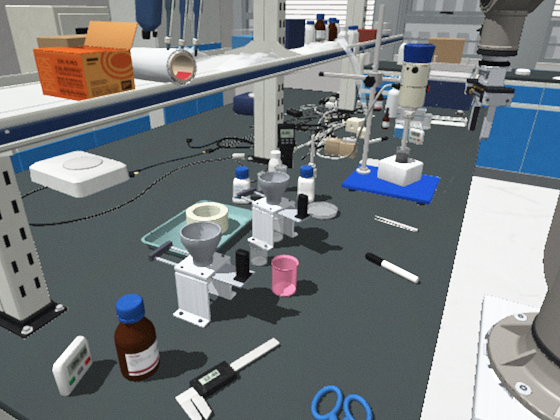

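View pics/top0.png

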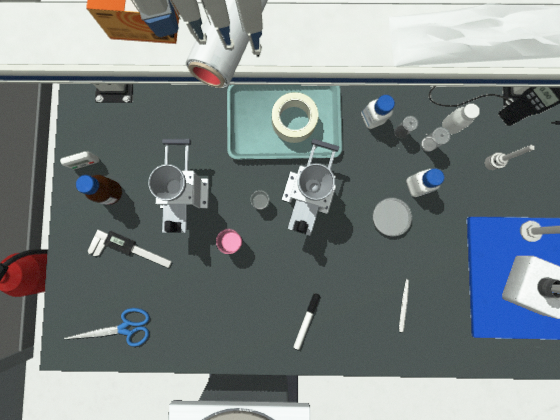

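Run:
```python
import cv2,numpy as np
t=cv2.imread("pics/top0.png");s=cv2.imread("pics/side0.png")
a=cv2.resize(t[130:250,140:350],(800,457),interpolation=cv2.INTER_CUBIC)[:, :]
b=cv2.resize(s[160:330,150:350],None,fx=3,fy=3,interpolation=cv2.INTER_CUBIC)
cv2.imwrite("pics/c1.png",a);cv2.imwrite("pics/c2.png",b)
```

```text
(no output)
```

View pics/c1.png

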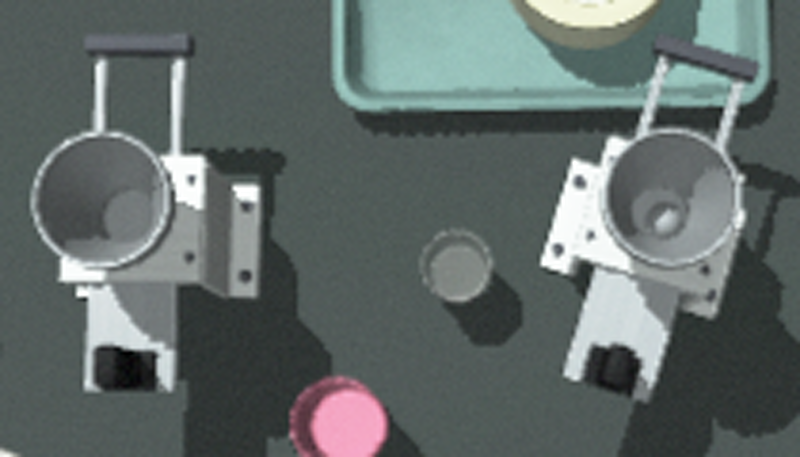

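View pics/c2.png

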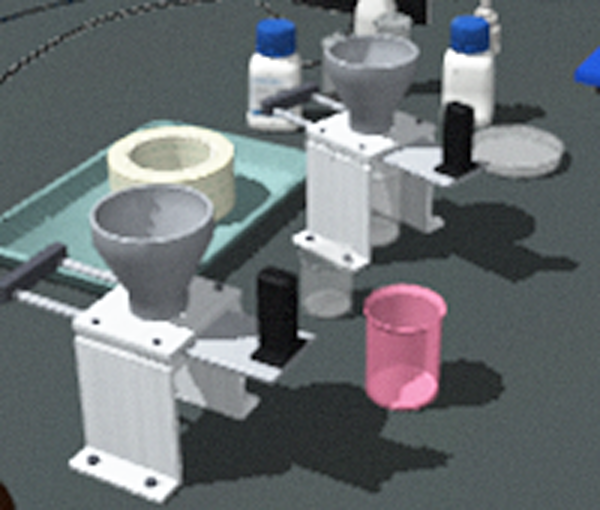

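```bash
cat > h.py <<'E'
import numpy as np
from workcell import manip
np.set_printoptions(precision=4,suppress=True)
def ray(K,T,uv,z):
    d=np.array([(uv[0]-K[0,2])/K[0,0],-(uv[1]-K[1,2])/K[1,1],-1]); d=T[:3,:3]@d
    return T[:3,3]+d*(z-T[2,3])/d[2]
def cal(n):
    c=manip.get_calibration(n); return c["camera_matrix"],c["world_from_camera"]
def proj(K,T,p):
    q=np.linalg.inv(T)@np.append(p,1); return K[0,0]*q[0]/-q[2]+K[0,2],-K[1,1]*q[1]/-q[2]+K[1,2]
E
python3 - <<'E'
from h import *
K,T=cal("top")
f=lambda u,v,z:ray(K,T,(140+u/3.81,130+v/3.81),z)
for n,a in dict(rim=(673,197,.165),rimL=(606,197,.165),rimR=(741,197,.165),ball=(662,217,.103),bladeL=(567,376,.093),bladeR=(652,398,.093),tab=(613,365,.147),barL=(657,45,.093),barR=(756,72,.093),lrim=(102,198,.165),ltab=(118,364,.147)).items(): print(n,f(*a))
K2,T2=cal("side")
g=lambda u,v,z:ray(K2,T2,(150+u/3,160+v/3),z)
print("tab side-top",g(461,107,.147),"rim",g(372,60,.165),"beaker bottom",g(380,235,0),"bladeL",g(445,183,.093))
E
```

```text
rim [ 0.6331 -0.1569  0.165 ]
rimL [ 0.6327 -0.1225  0.165 ]
rimR [ 0.6335 -0.1918  0.165 ]
ball [ 0.632  -0.1577  0.103 ]
bladeL [ 0.5437 -0.1062  0.093 ]
bladeR [ 0.5321 -0.1534  0.093 ]
tab [ 0.5473 -0.1278  0.147 ]
barL [ 0.7321 -0.1558  0.093 ]
barR [ 0.717  -0.2118  0.093 ]
lrim [0.6293 0.1376 0.165 ]
ltab [0.5445 0.1306 0.147 ]
tab side-top [ 0.5427 -0.1217  0.147 ] rim [ 0.6222 -0.1326  0.165 ] beaker bottom [ 0.6229 -0.1537  0.    ] bladeL [ 0.544  -0.1009  0.093 ]
```

The right-hand hopper (top px 317,183) is the one: the crop shows a bright ball in its funnel (crop 664,217), and the side crop shows clear glass under its spout (380,205). The left hopper (168,183) is empty with only bench under it. The pink cup (229,241) and the small loose glass (260,200) are decoys. Measured tab is about (0.547,-0.128), 90 mm from the funnel axis (85 mm plus a few mm open), with yaw about 0.29. First I swing in, drawn back.

```bash
python3 -m pendant '[[0.018,-0.0245,-0.009,0,0,0],[0.018,-0.0245,-0.009,0,0,0],[0.018,-0.0245,-0.009,0,0,0],[0.018,-0.0245,-0.009,0,0,0],[0.018,-0.0245,-0.009,0,0,0],[0.018,-0.0245,-0.009,0,0,0],[0.018,-0.0245,-0.009,0,0,0],[0.018,-0.0245,-0.009,0,0,0]]' -1
```

```text
time: 0.77
eef_pos: [0.301, -0.3978, 0.2887]
eef_rot: [0.984, 0.176, -0.0, -0.0]
force: [0.5, -0.3, 1.1]
gripper_width: 0.094
grip_force: 0.0
```

```bash
python3 -m pendant '[[0,0,0,0,0,0.1075],[0,0,0,0,0,0.1075],[0,0,0,0,0,0.1075],[0,0,0,0,0,0.1075],[0,0,0,0,0,0.1075],[0,0,0,0,0,0.1075],[0,0,0,0,0,0]]' && python3 -m pendant '[[0.0155,-0.0365,0,0,0,0],[0.0155,-0.0365,0,0,0,0],[0.0155,-0.0365,0,0,0,0],[0.0155,-0.0365,0,0,0,0],[0.0155,-0.0365,0,0,0,0],[0.0155,-0.0365,0,0,0,0],[0.0155,-0.0365,0,0,0,0],[0,0,0,0,0,0]]'
python3 - <<'E'
from h import *
import cv2
from scipy.spatial.transform import Rotation as R
s=manip.get_state(); cv2.imwrite("pics/w1.png",manip.grab_frame("wrist")[:,:,::-1])
print(s["eef_pos"],s["eef_rot"],R.from_quat(s["eef_rot"]).as_matrix(),s["joints"],s["time"])
E
```

```text
time: 1.35
eef_pos: [0.3009, -0.3993, 0.2883]
eef_rot: [0.989, -0.148, -0.0, -0.0]
force: [-1.5, -0.1, 1.1]
gripper_width: 0.0942
grip_force: 0.0
time: 2.02
eef_pos: [0.4822, -0.1792, 0.2884]
eef_rot: [0.99, -0.139, 0.0, -0.001]
force: [-0.4, 1.0, -0.6]
gripper_width: 0.0937
grip_force: 0.0
[ 0.4822 -0.1792  0.2884] [ 0.9903 -0.1391  0.0004 -0.0011] [[ 0.9613 -0.2754  0.0012]
 [-0.2754 -0.9613  0.0021]
 [ 0.0005 -0.0023 -1.    ]] [ 0.4758  0.1147 -0.2645  1.8576  0.03    1.1727 -1.6485] 2.0167
```

View pics/w1.png

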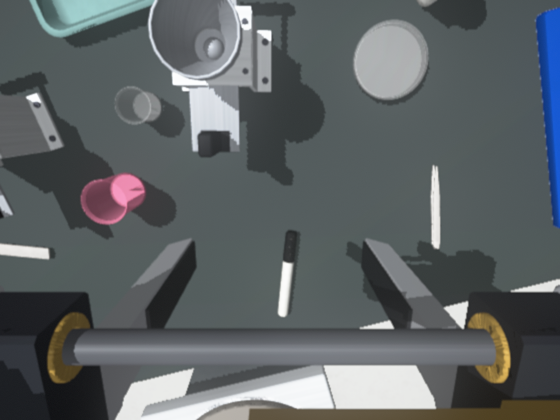

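Run:
```python
from h import *
import cv2
from scipy.spatial.transform import Rotation as R
s=manip.get_state(); c=manip.get_calibration("wrist")
T=np.eye(4);T[:3,:3]=R.from_quat(s["eef_rot"]).as_matrix();T[:3,3]=s["eef_pos"];T=T@c["T_tool_cam"];K=c["camera_matrix"]
for n,a in dict(bl=(193,152,.093),br=(238,152,.093),fl=(190,90,.093),fr=(239.5,98,.093),tab=(208,145,.147),rim=(195,35,.165),ball=(212,47,.103)).items(): print(n,ray(K,T,a[:2],a[2]))
im=cv2.imread("pics/w1.png")[0:180,140:300]; cv2.imwrite("pics/c3.png",cv2.resize(im,(533,600),interpolation=cv2.INTER_CUBIC))
```

```text
bl [ 0.5413 -0.106   0.093 ]
br [ 0.5282 -0.1515  0.093 ]
fl [ 0.6005 -0.1241  0.093 ]
fr [ 0.5794 -0.1696  0.093 ]
tab [ 0.5453 -0.1355  0.147 ]
rim [ 0.6281 -0.1575  0.165 ]
ball [ 0.6298 -0.1596  0.103 ]
```

View pics/c3.png

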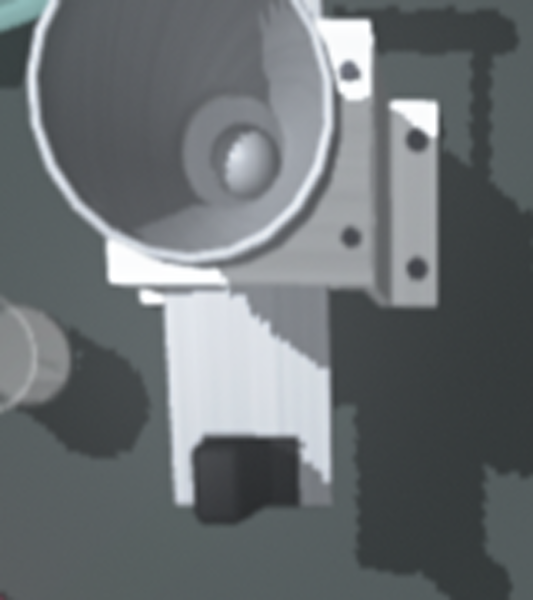

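Wrist view: the blade is upright in the image (corners 193,151 and 239,151), so yaw is about 0.29 and the tool is aligned. The ball sits in the funnel at (212,47), with the tab top at (207,144). The target is (0.546,-0.132).

```bash
python3 -m pendant '[[0.0162,-0.021,0,0,0,0],[0.0162,-0.021,0,0,0,0],[0.0162,-0.021,0,0,0,0.01],[0,0,0.02,0,0,0],[0,0,0.02,0,0,0],[0,0,0.02,0,0,0],[0,0,0.02,0,0,0],[0,0,0,0,0,0]]'
```

```text
time: 2.73
eef_pos: [0.5406, -0.1401, 0.2049]
eef_rot: [0.989, -0.149, -0.003, -0.0]
force: [-0.5, 0.6, -0.7]
gripper_width: 0.0941
grip_force: 0.0
```

```bash
python3 -m pendant '[[0.003,-0.009,0.005,0,0,0],[0,0,0.016,0,0,0],[0,0,0.022,0,0,0],[0,0,0.022,0,0,0],[0,0,0.016,0,0,0],[0,0,0.005,0,0,0],[0,0,0,0,0,0],[0,0,0,0,0,0]]'
python3 - <<'E'
from h import *
import cv2
cv2.imwrite("pics/w2.png",manip.grab_frame("wrist")[:,:,::-1])
E
```

```text
time: 3.4
eef_pos: [0.5493, -0.1317, 0.1237]
eef_rot: [0.989, -0.15, 0.001, -0.0]
force: [0.1, 0.2, -0.3]
gripper_width: 0.0939
grip_force: 0.0
```

View pics/w2.png

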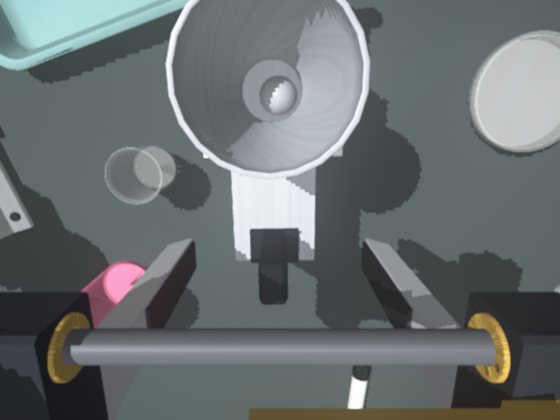

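Run:
```python
from h import *
from scipy.spatial.transform import Rotation as R
s=manip.get_state(); c=manip.get_calibration("wrist")
M=c["T_tool_cam"];K=c["camera_matrix"]
zt=s["eef_pos"][2]
for uv,h in (((273,303),.147),((273,264),.147),((236,260),.093),((315,261),.093)): print(ray(K,M,uv,zt-h))
```

```text
[-0.0099 -0.0025 -0.023 ]
[ 0.0102 -0.0024 -0.023 ]
[-0.012  -0.0266  0.031 ]
[-0.0127  0.023   0.031 ]
```

The tab is between the fingers: its top face is at (259–288, 262–303), within 2.5 mm of the tool centre and measuring 20 mm against the 22 mm given. Closing on it.

```bash
python3 -m pendant '[[0,-0.002,0.004,0,0,0],[0,0,0,0,0,0]]' && python3 -m pendant '[[0,0,0,0,0,0],[0,0,0,0,0,0],[0,0,0,0,0,0],[0,0,0,0,0,0],[0,0,0,0,0,0],[0,0,0,0,0,0],[0,0,0,0,0,0],[0,0,0,0,0,0]]' 1
```

```text
time: 3.62
eef_pos: [0.5496, -0.1295, 0.119]
eef_rot: [0.989, -0.15, 0.001, -0.0]
force: [-0.3, -0.4, -0.2]
gripper_width: 0.0939
grip_force: 0.0
time: 4.28
eef_pos: [0.5491, -0.1298, 0.1185]
eef_rot: [0.989, -0.15, 0.0, -0.0]
force: [0.9, 0.1, 1.1]
gripper_width: 0.0442
grip_force: 0.0
```

```bash
python3 -m pendant '[[0,0,0,0,0,0],[0,0,0,0,0,0],[0,0,0,0,0,0],[0,0,0,0,0,0],[0,0,0,0,0,0],[0,0,0,0,0,0],[0,0,0,0,0,0],[0,0,0,0,0,0]]'
```

```text
time: 4.95
eef_pos: [0.5494, -0.129, 0.1185]
eef_rot: [0.989, -0.15, 0.0, -0.0]
force: [1.6, 5.1, -0.8]
gripper_width: 0.0137
grip_force: 30.0
```

Gripped at 13.7 mm (the tab is 14 mm wide). Pulling.

```bash
python3 -m pendant '[[-0.004,0,0,0,0,0],[-0.007,0,0,0,0,0],[-0.007,0,0,0,0,0],[-0.007,0,0,0,0,0],[-0.007,0,0,0,0,0],[-0.007,0,0,0,0,0],[-0.007,0,0,0,0,0],[0,0,0,0,0,0]]'
```

```text
time: 5.62
eef_pos: [0.504, -0.1156, 0.1185]
eef_rot: [0.989, -0.15, -0.0, -0.0]
force: [-0.3, 5.2, -2.8]
gripper_width: 0.0138
grip_force: 30.0
```

```bash
for i in 1; do python3 -m pendant '[[-0.003,0,0,0,0,0],[-0.002,0,0,0,0,0],[-0.001,0,0,0,0,0],[0,0,0,0,0,0]]'; python3 -m pendant '[[-0.0015,0,0,0,0,0],[0,0,0,0,0,0]]'; python3 -m pendant '[[-0.0015,0,0,0,0,0],[0,0,0,0,0,0]]'; done
```

```text
time: 5.95
eef_pos: [0.4994, -0.1142, 0.1185]
eef_rot: [0.989, -0.15, -0.0, -0.0]
force: [1.4, 4.3, -2.2]
gripper_width: 0.0139
grip_force: 30.0
time: 6.12
eef_pos: [0.4981, -0.1138, 0.1185]
eef_rot: [0.989, -0.15, 0.0, -0.0]
force: [2.3, 3.6, -3.0]
gripper_width: 0.0137
grip_force: 30.0
time: 6.28
eef_pos: [0.4967, -0.1134, 0.1185]
eef_rot: [0.989, -0.15, 0.0, -0.0]
force: [2.5, 4.4, -3.8]
gripper_width: 0.0135
grip_force: 30.0
```

Total is about 55 mm so far, with no end stop felt yet. Continuing.

```bash
python3 -m pendant '[[-0.0015,0,0,0,0,0],[0,0,0,0,0,0]]'; python3 -m pendant '[[-0.0015,0,0,0,0,0],[0,0,0,0,0,0]]';python3 -m pendant '[[-0.0015,0,0,0,0,0],[0,0,0,0,0,0]]'
```

```text
time: 6.45
eef_pos: [0.4966, -0.1133, 0.1185]
eef_rot: [0.989, -0.15, 0.001, -0.0]
force: [13.5, 0.6, -13.9]
gripper_width: 0.0138
grip_force: 30.0
time: 6.62
eef_pos: [0.496, -0.1132, 0.1187]
eef_rot: [0.989, -0.15, 0.002, -0.0]
force: [19.1, -1.5, -17.6]
gripper_width: 0.014
grip_force: 30.0
time: 6.78
eef_pos: [0.4953, -0.1129, 0.1189]
eef_rot: [0.989, -0.15, 0.003, -0.0]
force: [21.2, -2.3, -19.9]
gripper_width: 0.0141
grip_force: 30.0
```

The end stop is reached: resistance rose from about 3 to 21 N and motion stalled. Unloading slightly, opening and rising.

```bash
python3 -m pendant '[[0.0015,0,0,0,0,0],[0,0,0,0,0,0]]' && python3 -m pendant '[[0,0,0,0,0,0],[0,0,0,0,0,0],[0,0,0,0,0,0],[0,0,0,0,0,0],[0,0,0,0,0,0],[0,0,0,0,0,0],[0,0,0,0,0,0],[0,0,0,0,0,0]]' -0.4 && python3 -m pendant '[[0,0,-0.01,0,0,0],[0,0,-0.02,0,0,0],[0,0,-0.02,0,0,0],[0,0,-0.02,0,0,0],[0,0,-0.025,0,0,0],[0,0,-0.025,0,0,0],[0,0,-0.02,0,0,0],[0,0,0,0,0,0]]'
python3 - <<'E'
from h import *
import cv2
w=manip.grab_frame("wrist")[:,:,::-1];sd=manip.grab_frame("side")[:,:,::-1];t=manip.grab_frame("top")[:,:,::-1]
a=cv2.resize(w,(400,300));b=cv2.resize(sd[160:310,220:350],(400,460),interpolation=cv2.INTER_CUBIC)
c=cv2.resize(t[130:280,250:400],(400,300),interpolation=cv2.INTER_CUBIC)
o=np.zeros((600,800,3),np.uint8);o[:300,:400]=a;o[300:,:400]=c;o[:460,400:]=b
cv2.imwrite("pics/f.png",o)
E
```

```text
time: 6.95
eef_pos: [0.4954, -0.1129, 0.1188]
eef_rot: [0.989, -0.15, 0.001, -0.0]
force: [9.1, 1.4, -6.2]
gripper_width: 0.0139
grip_force: 30.0
time: 7.62
eef_pos: [0.4937, -0.1126, 0.1185]
eef_rot: [0.989, -0.15, -0.0, 0.0]
force: [-0.2, -0.5, -0.4]
gripper_width: 0.0634
grip_force: 0.0
time: 8.28
eef_pos: [0.4953, -0.1127, 0.2632]
eef_rot: [0.989, -0.15, 0.003, 0.0]
force: [0.6, 0.2, -0.3]
gripper_width: 0.066
grip_force: 0.0
```

View pics/f.png

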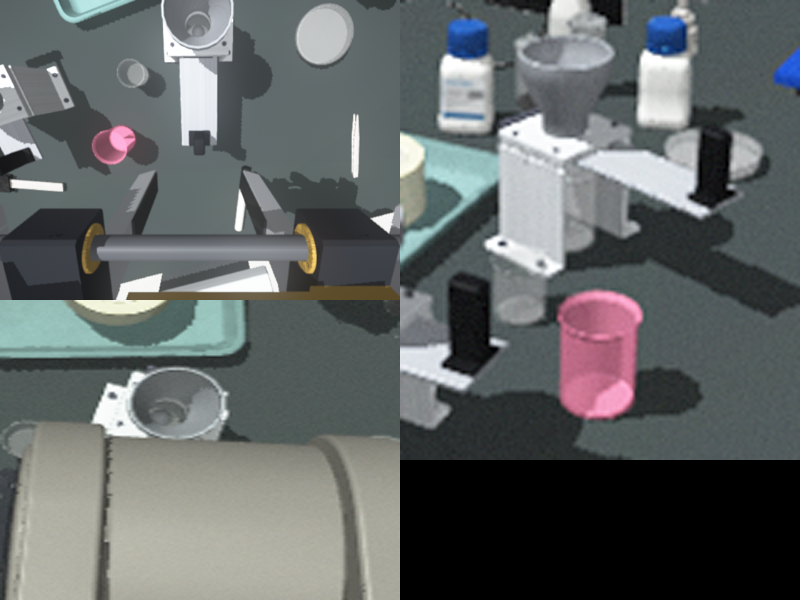

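The gate is drawn and the beaker is still under the spout, with the other gate's tab unmoved. I'm checking the ball and the tail bar up close.

```bash
python3 -m pendant '[[0.02,0,0,0,0,0],[0.02,0,0,0,0,0],[0.02,0,0,0,0,0],[0,0,0,0,0,0]]'
python3 - <<'E'
from h import *
import cv2
w=manip.grab_frame("wrist")[:,:,::-1];sd=manip.grab_frame("side")[:,:,::-1]
a=cv2.resize(w[0:240,180:380],(500,600),interpolation=cv2.INTER_CUBIC);b=cv2.resize(sd[190:260,240:310],(300,300),interpolation=cv2.INTER_CUBIC)
o=np.zeros((600,800,3),np.uint8);o[:,:500]=a;o[:300,500:]=b
cv2.imwrite("pics/f2.png",o)
E
```

```text
time: 8.77
eef_pos: [0.5528, -0.1311, 0.257]
eef_rot: [0.989, -0.15, -0.001, -0.0]
force: [-1.4, 0.2, -1.0]
gripper_width: 0.0659
grip_force: 0.0
```

View pics/f2.png

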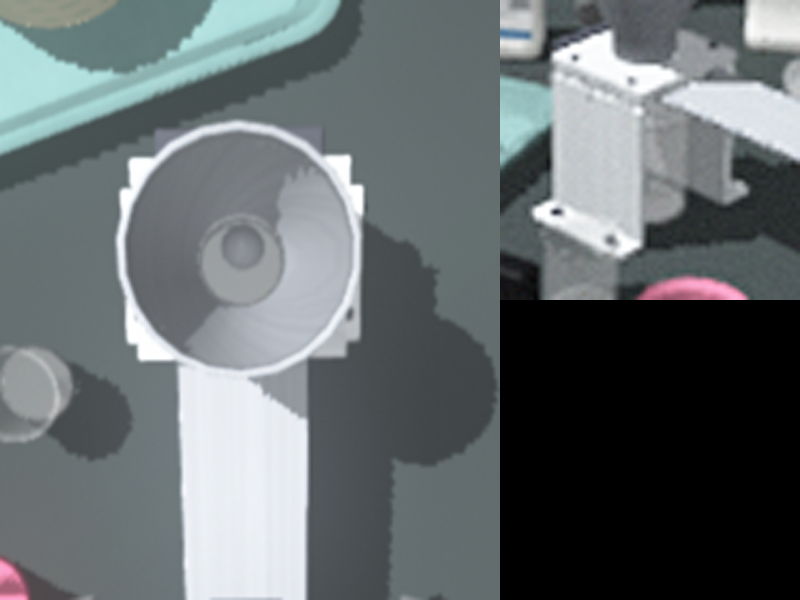

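The ball is seen through the open bore at crop (242,246). It is about 17 px across, so about 0.40 m from the camera, which puts it near z 0.02 on the beaker's bottom. The tail bar lies against the hopper's back (crop 240,130), and the robot is clear.

```bash
python3 -c "
from workcell import manip
print(manip.sign_off())"
```

```text
the job is handed in; nothing more can be done
None
```

I drew the gate of the hopper over the beaker out to its end stop, and the ball dropped into the beaker. The beaker is still standing under the spout, the other gate was left untouched, and the job is handed in at about 9 s of robot time.

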